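Find the mill's loose hold-down bolt and hold its cap open

TASK

One of the three hold-down bolts on the rolling mill's bed plate has worked loose: tap the bolt heads from above until you find the one that sinks. Then lift that bolt's hinged cap by its lug, to 45 degrees or more, and finish while still holding it open with the gripper, so that a wrench can be put on the bolt (the cap falls shut if let go). Do not open the caps of the other bolts, nor that of the loose one before it has been tapped down, and leave the hammer, jar and block where they lie.

Things in the scene. Friction and masses are not known exactly. Their poses are not given: they have to be found in the camera images.
- mill: Fixed bench rolling mill. Grey bed plate 155 x 530 mm, 40 mm thick, on the bench; origin on the bench under the middle bolt, plate from x -85 to 70, y -380 to 150 mm. x axis points away from the robot (yaw within 0.3 rad). Bolts stand at x 0, y 100, 0, -100 mm. Mill frames and rollers, 250 mm tall, on the plate's right end, y -235 to -395 mm.
- bolt_left_top (a point): Centre of the top face of the left (its +y end, farthest from the mill's frames) bolt: upright steel hex head, 22 to 25 mm across, 12 mm tall, top 62 mm above the bench, 14 mm proud of its cap, through the cap's opening. The three bolts look alike; just one is loose, and which one changes from case to case.
- bolt_left (a joint): How far the left bolt has sunk into the plate, m: 0 standing as at the start. A tight bolt gives less than 1.5 mm when pressed; the loose one sinks 6 mm under a push of about 2 to 3 N and stays down (it does not spring back).
- cap_left_lug (a point): Centre of the lug of the left cap: steel cylinder 16 mm in diameter, 26 mm long along this point's y (parallel to the hinge), on a 10 mm square stem, 76 mm above the bench, 28 mm above the cap's top, 45 mm nearer the robot than the bolt. Pinch it from above across its flat ends; it turns between the fingers. Axes turn with the cap.
- cap_left_hinge (a point): On the left cap's hinge axis (this point's y), mid-width, 45 mm above the bench, 45 mm beyond the bolt. The cap is a flat steel frame, 110 mm long, 44 wide, 6 thick, top 48 mm above the bench, lying round the bolt head (opening 32 mm wide). Shut, its lug is 90 mm from the hinge towards the robot and 31 mm higher.
- cap_left (a joint): Opening angle of the left cap, rad: 0 shut (flat), grows as the near end is lifted up and over away from the robot, stop at 1.3. A weak spring and its weight (about 2 N at the lug) shut it from any angle when it is let go.
- bolt_mid_top (a point): Centre of the top face of the middle bolt: upright steel hex head, 22 to 25 mm across, 12 mm tall, top 62 mm above the bench, 14 mm proud of its cap, through the cap's opening. The three bolts look alike; just one is loose, and which one changes from case to case.
- bolt_mid (a joint): How far the mid bolt has sunk into the plate, m: 0 standing as at the start. A tight bolt gives less than 1.5 mm when pressed; the loose one sinks 6 mm under a push of about 2 to 3 N and stays down (it does not spring back).
- cap_mid_lug (a point): Centre of the lug of the mid cap: steel cylinder 16 mm in diameter, 26 mm long along this point's y (parallel to the hinge), on a 10 mm square stem, 76 mm above the bench, 28 mm above the cap's top, 45 mm nearer the robot than the bolt. Pinch it from above across its flat ends; it turns between the fingers. Axes turn with the cap.
- cap_mid_hinge (a point): On the mid cap's hinge axis (this point's y), mid-width, 45 mm above the bench, 45 mm beyond the bolt. The cap is a flat steel frame, 110 mm long, 44 wide, 6 thick, top 48 mm above the bench, lying round the bolt head (opening 32 mm wide). Shut, its lug is 90 mm from the hinge towards the robot and 31 mm higher.
- cap_mid (a joint): Opening angle of the mid cap, rad: 0 shut (flat), grows as the near end is lifted up and over away from the robot, stop at 1.3. A weak spring and its weight (about 2 N at the lug) shut it from any angle when it is let go.
- bolt_right_top (a point): Centre of the top face of the right (nearest the mill's frames) bolt: upright steel hex head, 22 to 25 mm across, 12 mm tall, top 62 mm above the bench, 14 mm proud of its cap, through the cap's opening. The three bolts look alike; just one is loose, and which one changes from case to case.
- bolt_right (a joint): How far the right bolt has sunk into the plate, m: 0 standing as at the start. A tight bolt gives less than 1.5 mm when pressed; the loose one sinks 6 mm under a push of about 2 to 3 N and stays down (it does not spring back).
- cap_right_lug (a point): Centre of the lug of the right cap: steel cylinder 16 mm in diameter, 26 mm long along this point's y (parallel to the hinge), on a 10 mm square stem, 76 mm above the bench, 28 mm above the cap's top, 45 mm nearer the robot than the bolt. Pinch it from above across its flat ends; it turns between the fingers. Axes turn with the cap.
- cap_right_hinge (a point): On the right cap's hinge axis (this point's y), mid-width, 45 mm above the bench, 45 mm beyond the bolt. The cap is a flat steel frame, 110 mm long, 44 wide, 6 thick, top 48 mm above the bench, lying round the bolt head (opening 32 mm wide). Shut, its lug is 90 mm from the hinge towards the robot and 31 mm higher.
- cap_right (a joint): Opening angle of the right cap, rad: 0 shut (flat), grows as the near end is lifted up and over away from the robot, stop at 1.3. A weak spring and its weight (about 2 N at the lug) shut it from any angle when it is let go.
- hammer: Bystander: loose hammer, about 230 mm long, lying on the bench beyond the plate, roughly parallel to it. Origin under its middle, x axis along the handle towards the head.
- jar: Bystander: loose glass jar with metal lid, 60 mm in diameter, 65 mm tall, between the robot and the plate. Origin at its underside's centre.
- block: Bystander: loose steel bench block, 70 x 70 x 22 mm, left of the plate. Origin at its underside's centre.

How it is judged (in metres and radians):
On the way, in this order (a step that is already met when the one before it is completed fails the run):
1. the loose bolt has been tapped and has sunk more than 4 mm (value of joint any of bolt_left, bolt_mid, bolt_right above 0.004 m), for 0.2 s.
2. its cap is lifted by the fingers past 0.7 rad, the other caps shut (((value of joint bolt_left above 0.004 m and value of joint cap_left above 0.7 rad and contact force between the fingers and cap_left above 0.3 N and value of joint each of cap_mid, cap_right below 0.15 rad) or (value of joint bolt_mid above 0.004 m and value of joint cap_mid above 0.7 rad and contact force between the fingers and cap_mid above 0.3 N and value of joint each of cap_left, cap_right below 0.15 rad) or (value of joint bolt_right above 0.004 m and value of joint cap_right above 0.7 rad and contact force between the fingers and cap_right above 0.3 N and value of joint each of cap_left, cap_mid below 0.15 rad))), for 0.2 s.
At the end, for the whole second after the job is handed in: The loose bolt is sunk more than 4 mm, its cap stands open more than 0.7 rad (40 degrees) and is held by the gripper's fingers (contact force above 0.3 N) through the last second; the other two caps are shut (under 0.15 rad); hammer, jar and block are within 30 mm of where they were (((value of joint bolt_left above 0.004 m and value of joint cap_left above 0.7 rad and contact force between the fingers and cap_left above 0.3 N and value of joint each of cap_mid, cap_right below 0.15 rad) or (value of joint bolt_mid above 0.004 m and value of joint cap_mid above 0.7 rad and contact force between the fingers and cap_mid above 0.3 N and value of joint each of cap_left, cap_right below 0.15 rad) or (value of joint bolt_right above 0.004 m and value of joint cap_right above 0.7 rad and contact force between the fingers and cap_right above 0.3 N and value of joint each of cap_left, cap_mid below 0.15 rad)) and distance of each of hammer, jar, block from where it was at the start of the episode below 0.03 m); the arm keeps its last pose, push and grip.
It fails at once if a cap is lifted more than 0.25 rad although its bolt has not sunk (a tight bolt's cap, or not yet tapped) ((value of joint cap_left above 0.25 rad and not (value of joint bolt_left above 0.004 m)) or (value of joint cap_mid above 0.25 rad and not (value of joint bolt_mid above 0.004 m)) or (value of joint cap_right above 0.25 rad and not (value of joint bolt_right above 0.004 m))).
It fails at once if the hammer, jar or block is pushed more than 30 mm away (not (distance of hammer from where it was at the start of the episode below 0.03 m) or not (distance of jar from where it was at the start of the episode below 0.03 m) or not (distance of block from where it was at the start of the episode below 0.03 m)).
It also fails if it takes over 50 s, if anything falls off the work surface, if the arm or the gripper's body presses on something with over 40 N, if the wrist force passes 120 N, or if a joint passes its speed limit or range.

ROBOT

A 6-joint arm with a two-finger parallel gripper is mounted at the origin on the work surface. World frame = base frame: x ahead of the robot, y to its left, z up, the work surface at z = 0. Lengths are in mm, angles in degrees, forces in N, time in s.
With the tool pointing down it reaches from about 300 to 775 mm from the base axis. Payload 14.6 kg.
Tool frame: the origin (TCP) lies at the very end of the fingers, on their centre line; the grasp point (between the pads) lies 19 mm behind it; z points along the fingers, y is the line along which they close (so a half turn about z gives the same grasp; the last joint's range is limited). The gripper opens to 85 mm and grips with 20 to 120 N. Pads are 22 mm wide; open, the fingers measure 114 mm over their backs; the gripper's body (76 mm by 85 mm) begins 54 mm behind the grasp point. The pads swing forward as they close: fully open they stand 13 mm farther back than shut.
Start: joints at [-70.107, 17.183, 87.147, -0, 75.671, -3.816], TCP at [221.143, -503.573, 231.281] pointing down, gripper open.
Joint ranges: [-173.82, 173.82], [-45.26, 126.66], [13.44, 144.39], [-59.66, 239.66], [0, 175.72], [-146.38, 146.38]. Speed limits (degrees/s): [127.2, 127.2, 147.25, 180, 180, 180].

INTERFACE

Orientations are given as a 3x3 rotation matrix whose columns are the frame's x, y, z axes.
In Python, from workcell import sensors, capture, order, models gives the robot as it stands.
- The arm moves only by the tool send_rows, never from a script. Its argument "increments" is a list of rows, each a list of 7 numbers: the turn, a rotation vector about the tool's x, y, z scaled (see below), then the shift along the tool's x, y, z scaled (see below), then the closure, from -1 (fully open) to 1 (shut). In form: [[ax, ay, az, x, y, z, claw], ...]. A call has exactly 10 rows; each row is the pose to reach, as a shift and turn from the pose commanded when the call began, along the tool's axes at that moment; what a row does not reach only later rows make up. The controller multiplies each number of a shift by 25 cm and each number of a turn by 120 degrees. A row lasts 1/8 s, in which the tool goes at most 62.5 mm and 10.7 degrees, less where a joint would pass 70% of its speed; a pose out of reach is approached as far as the arm can. A call with a number of a shift or a turn outside -1 to 1 is refused whole. A call with a gripper value outside its range is refused whole. The fingers move at their own pace and stop on an object; "force" is the grip in N (left out, the last holds). Time passes only in rows, so rows that repeat a pose let the fingers close, or fill a call up. It gives the time, the measured TCP pose, the force, the opening and the grip force at its end, in the units of the state.
- sensors.state(): the state, without advancing time (a new reading comes with each control period).
- capture(name): name is "scene" or "top" or "wrist"; returns a dict with "frame" (384x512x3 uint8, blue, green, red), "range_z" (384x512 float32, mm along the optical axis (not along the pixel's ray), 0 where there is no reading), "camera_matrix" (3x3 intrinsics, pixels), "T" (4x4, takes a point from camera to world coordinates). Camera axes: x right, y down, z forward; pixel columns grow to the right and rows downward; lengths in mm; the calibration is good to about 2 mm. A picture is of the moment at which its call begins.
- order.close_job(): hands the job in; it is judged then, once.
Trained networks look in a picture, given as the dict that the camera call returned (one of the last four; its "shot" number tells which), for a name from the list of things; names that differ only in an ending like _2 or _b are one class to them, and where a whole thing is asked for, a point or a joint stands for the part that bears it (a point fixed in the world has none). Each returns a list of dicts, best first, with "confidence" (0 to 1); they miss things now and then, are a little off and sometimes report something else, mostly with a low value. They report only what shows in the picture. A call takes as long as a camera call.
- models.boxes_of(target, picture): "extent" ([left, top, width, height] in pixels, round what is visible of it).
- models.masks_of(target, picture): "mask" (384x512 bool, what is visible of it) and "extent" ([left, top, width, height] in pixels, round what is visible of it).
- models.place_of(target, picture): "xy" ([column, row] in pixels: a listed point, or the origin of a listed thing).
The state is a dict: "time": time; "q": joint angles; "dq": joint speeds; "tau": joint torques, N m; "eef_pos": TCP position; "orientation": TCP orientation; "ft_force": force on the tool from outside, world axes, zero at the start; "ft_torque": the same for the moment, N m; "width": opening from 0.0 (shut) to 1.0 (fully open); "gripper_force": force on a finger pad.
Only numpy, scipy, OpenCV 4.12 (cv2) and the standard library are available. Lean on these libraries where they do the work, as an engineer would, in place of code of your own. Each camera call takes 0.05 s, during which the arm holds its last target. There are 200 camera calls.

## Working session

There is one attempt and no reset: what is moved stays moved. The work goes in short steps, Python scripts to look and compute and a tool call to move; the robot and the scene stay as the last step left them, time stands still between calls to the robot, and variables do not carry over. Pictures are saved under pics/ and viewed, at most 10 in all, crops included, and the job is handed in when it is done.

Besides the shell and the picture viewer there is one more tool, called as name(argument=value, ...) on one line, values as JSON. send_rows: Moves the arm, as the interface text tells. Shifts and turns lie within -1 to 1; 1 stands for 25 cm of shift or 120 degrees of turn. Its arguments: {"type":"object","properties":{"increments":{"type":"array","items":{"type":"array","items":{"type":"number","minimum":-1,"maximum":1}}},"force":{"type":"number"}},"required":["increments"]}

```bash
mkdir -p pics
cat > h.py <<'E'
import numpy as np, cv2
from workcell import sensors, capture, order, models
def world(p,u,v,z=None):
    K=p["camera_matrix"];T=p["T"]
    r=np.linalg.inv(K)@[u,v,1]
    if z is None:
        d=p["range_z"][int(round(v)),int(round(u))]
        return (T@np.r_[r*d,1])[:3]
    w=T[:3,:3]@r;o=T[:3,3]
    return o+w*(z-o[2])/w[2]
E
python3 - <<'E'
from h import *
for c in ["scene","top"]:
    p=capture(c);cv2.imwrite(f"pics/{c}0.png",p["frame"])
    for n,z in [("bolt_left_top",62),("bolt_mid_top",62),("bolt_right_top",62),("cap_left_lug",76),("cap_mid_lug",76),("cap_right_lug",76),("jar",0),("block",0),("hammer",0)]:
        for m in models.place_of(n,p)[:3]:
            u,v=m["xy"];print(c,n,round(m["confidence"],2),np.round([u,v]),np.round(world(p,u,v,z)),np.round(world(p,u,v)))
s=sensors.state();print(s["eef_pos"],s["orientation"],s["ft_force"])
E
```

```text
scene bolt_left_top 0.67 [240. 189.] [527. 109.  62.] [526. 108.  61.]
scene bolt_mid_top 0.6 [200. 169.] [516.  10.  62.] [515.   9.  61.]
scene bolt_right_top 0.68 [163. 150.] [502. -94.  62.] [503. -93.  63.]
scene cap_left_lug 0.62 [257. 169.] [475. 117.  76.] [480. 120.  81.]
scene cap_mid_lug 0.62 [213. 154.] [477.  17.  76.] [477.  18.  76.]
scene cap_right_lug 0.65 [173. 138.] [473. -86.  76.] [471. -88.  74.]
scene jar 0.72 [227. 140.] [345. -38.   0.] [362. -26.  16.]
scene block 0.61 [308. 229.] [508. 247.   0.] [524. 253.  19.]
scene hammer 0.82 [184. 254.] [670.  71.  -0.] [679.  80.  15.]
top bolt_left_top 0.62 [273. 207.] [523. 109.  62.] [523. 109.  62.]
top bolt_mid_top 0.58 [322. 213.] [513.  12.  62.] [513.  12.  61.]
top bolt_right_top 0.49 [375. 216.] [508. -93.  62.] [508. -93.  62.]
top cap_left_lug 0.68 [270. 228.] [481. 114.  76.] [481. 114.  81.]
top cap_left_lug 0.45 [373. 216.] [510. -84.  76.] [510. -89.  62.]
top cap_mid_lug 0.68 [322. 234.] [471.  15.  76.] [472.  16.  81.]
top cap_mid_lug 0.64 [323. 213.] [512.  14.  76.] [512.  10.  60.]
top cap_mid_lug 0.35 [370. 193.] [553. -78.  76.] [555. -88.  50.]
top cap_right_lug 0.85 [377. 238.] [467. -91.  76.] [467. -89.  82.]
top jar 0.89 [340. 294.] [342. -42.   0.] [357. -25.  63.]
top block 0.93 [212. 212.] [510. 234.   0.] [510. 232.  20.]
top hammer 0.95 [284. 141.] [667.  82.   0.] [663.  85.  23.]
[ 221.14656974 -503.56522722  231.2760353 ] [[ 9.15574515e-01  4.02148364e-01 -2.24641091e-05]
 [ 4.02148364e-01 -9.15574515e-01  2.16364663e-05]
 [-1.18664962e-05 -2.88437019e-05 -1.00000000e+00]] [1.00720866 0.01260492 0.55941722]
```

View pics/scene0.png

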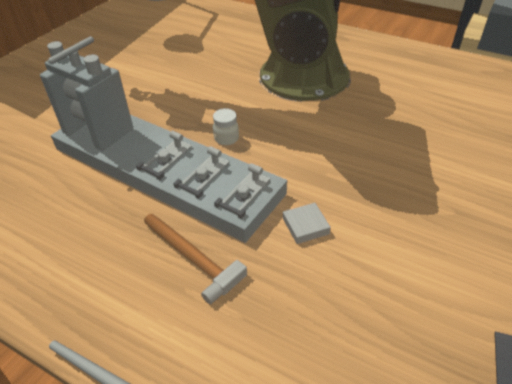

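View pics/top0.png

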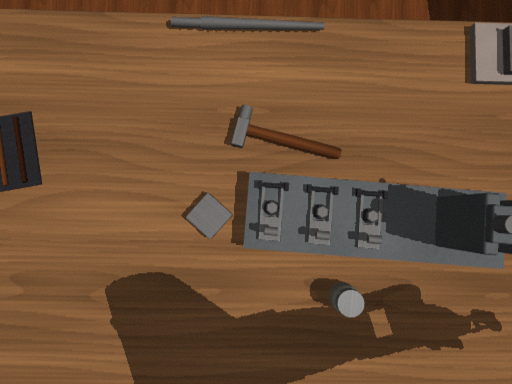

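send_rows(increments=[[0,0,0.05,0.2,-0.22,-0.06,1],[0,0,0.1,0.4,-0.44,-0.12,1],[0,0,0.15,0.6,-0.66,-0.12,1],[0,0,0.2,0.764,-0.844,-0.12,1],[0,0,0.238,0.87,-0.9,-0.12,1],[0,0,0.238,0.98,-0.96,-0.12,1],[0,0,0.238,0.98,-0.96,-0.12,1],[0,0,0.238,0.98,-0.96,-0.12,1],[0,0,0.238,0.98,-0.96,-0.12,1],[0,0,0.238,0.98,-0.96,-0.12,1]], force=30)

```text
time: 2.25
eef_pos: [348.7, -185.9, 261.2]
orientation: [[0.996, -0.086, -0.0], [-0.086, -0.996, 0.0], [-0.0, -0.0, -1.0]]
ft_force: [0.4, 0.4, 0.0]
width: 0.001
gripper_force: 0.0
```

send_rows(increments=[[0,0,0,0.15,-0.1,0.0,1],[0,0,0,0.3,-0.2,0.05,1],[0,0,0,0.45,-0.3,0.2,1],[0,0,0,0.594,-0.424,0.35,1],[0,0,0,0.594,-0.424,0.5,1],[0,0,0,0.594,-0.424,0.6,1],[0,0,0,0.594,-0.424,0.6,1],[0,0,0,0.594,-0.424,0.6,1],[0,0,0,0.594,-0.424,0.6,1],[0,0,0,0.594,-0.424,0.6,1]])

```text
time: 3.5
eef_pos: [506.2, -92.4, 112.1]
orientation: [[0.996, -0.085, 0.001], [-0.085, -0.996, -0.0], [0.001, 0.0, -1.0]]
ft_force: [-0.4, 0.6, 0.6]
width: -0.004
gripper_force: 0.0
```

Run:
```python
from h import *
p=capture("wrist");cv2.imwrite("pics/w1.png",p["frame"])
for n,z in [("bolt_left_top",62),("bolt_mid_top",62),("bolt_right_top",62),("cap_left_lug",76),("cap_mid_lug",76),("cap_right_lug",76)]:
    for m in models.place_of(n,p)[:2]:
        u,v=m["xy"];print(n,round(m["confidence"],2),np.round([u,v]),np.round(world(p,u,v,z),1),np.round(world(p,u,v),1))
s=sensors.state();print(s["eef_pos"],s["ft_force"])
```

```text
bolt_mid_top 0.69 [104. 215.] [513.1   9.1  62. ] [512.6   9.9  60.6]
bolt_right_top 0.58 [248. 211.] [507.9 -88.6  62. ] [507.4 -88.6  60.8]
cap_left_lug 0.34 [244. 210.] [514.4 -87.3  76. ] [508.4 -86.4  61.7]
cap_mid_lug 0.76 [100. 281.] [470.4  15.7  76. ] [474.1  12.1  81.6]
[505.9185801  -92.25096678 111.3289526 ] [ 0.02401855  0.56242524 -1.34980605]
```

View pics/w1.png

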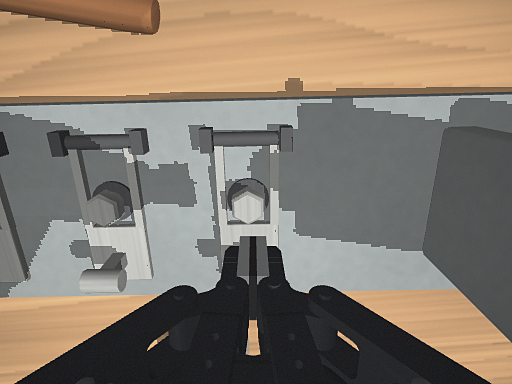

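send_rows(increments=[[0,0,0,0.004,-0.008,0.1,1],[0,0,0,0.004,-0.008,0.17,1],[0,0,0,0.004,-0.008,0.184,1],[0,0,0,0.004,-0.008,0.188,1],[0,0,0,0.004,-0.008,0.191,1],[0,0,0,0.004,-0.008,0.194,1],[0,0,0,0.004,-0.008,0.197,1],[0,0,0,0.004,-0.008,0.2,1],[0,0,0,0.004,-0.008,0.2,1],[0,0,0,0.004,-0.008,0.2,1]])

```text
time: 5.1
eef_pos: [507.2, -90.4, 61.7]
orientation: [[0.996, -0.085, 0.0], [-0.085, -0.996, -0.0], [0.0, 0.0, -1.0]]
ft_force: [-2.1, 0.2, 5.7]
width: 0.002
gripper_force: 2.8
```

send_rows(increments=[[0,0,0,0,0,0.002,1],[0,0,0,0,0,0.003,1],[0,0,0,0,0,0.004,1],[0,0,0,0,0,0.005,1],[0,0,0,0,0,0.006,1],[0,0,0,0,0,0.007,1],[0,0,0,0,0,0.008,1],[0,0,0,0,0,0.008,1],[0,0,0,0,0,0.008,1],[0,0,0,0,0,0.008,1]])

```text
time: 6.35
eef_pos: [507.5, -90.5, 61.5]
orientation: [[0.996, -0.084, 0.001], [-0.084, -0.996, -0.0], [0.001, 0.0, -1.0]]
ft_force: [-11.8, 2.6, 30.1]
width: -0.003
gripper_force: 14.9
```

send_rows(increments=[[0,0,0,0,0,-0.12,1],[0,0,0,-0.006,-0.2,-0.12,1],[0,0,0,-0.006,-0.403,-0.12,1],[0,0,0,-0.006,-0.403,-0.12,1],[0,0,0,-0.006,-0.403,-0.06,1],[0,0,0,-0.006,-0.403,-0.015,1],[0,0,0,-0.006,-0.403,-0.01,1],[0,0,0,-0.006,-0.403,-0.006,1],[0,0,0,-0.006,-0.403,-0.003,1],[0,0,0,-0.006,-0.403,0,1]])

```text
time: 7.6
eef_pos: [514.2, 10.1, 59.5]
orientation: [[0.996, -0.085, 0.0], [-0.085, -0.996, -0.0], [0.0, 0.0, -1.0]]
ft_force: [-0.3, -1.3, 2.3]
width: -0.002
gripper_force: 0.7
```

send_rows(increments=[[0,0,0,0,0,0.004,1],[0,0,0,0,0,0.008,1],[0,0,0,0,0,0.012,1],[0,0,0,0,0,0.014,1],[0,0,0,0,0,0.016,1],[0,0,0,0,0,0.018,1],[0,0,0,0,0,0.02,1],[0,0,0,0,0,0.02,1],[0,0,0,0,0,0.02,1],[0,0,0,0,0,0.02,1]])

```text
time: 8.85
eef_pos: [514.4, 10.2, 55.9]
orientation: [[0.996, -0.084, 0.001], [-0.084, -0.996, -0.0], [0.001, 0.0, -1.0]]
ft_force: [-8.3, 0.2, 23.5]
width: -0.0
gripper_force: 11.6
```

send_rows(increments=[[0,0,0,0,0,-0.15,1],[0,0,0,0,0,-0.3,1],[0,0,0,-0.09,0,-0.4,-0.2],[0,0,0,-0.18,0,-0.4,-0.2],[0,0,0,-0.18,0,-0.4,-0.2],[0,0,0,-0.18,0,-0.4,-0.2],[0,0,0,-0.18,0,-0.4,-0.2],[0,0,0,-0.18,0,-0.4,-0.2],[0,0,0,-0.18,0,-0.4,-0.2],[0,0,0,-0.18,0,-0.4,-0.2]])

```text
time: 10.1
eef_pos: [469.3, 14.0, 154.2]
orientation: [[0.996, -0.085, -0.0], [-0.085, -0.996, 0.0], [-0.0, 0.0, -1.0]]
ft_force: [-0.4, 0.7, -0.3]
width: 0.599
gripper_force: 0.0
```

Run:
```python
from h import *
p=capture("wrist");cv2.imwrite("pics/w2.png",p["frame"])
for n,z in [("bolt_mid_top",56),("bolt_left_top",62),("cap_left_lug",76),("cap_mid_lug",76),("cap_right_lug",76)]:
    for m in models.place_of(n,p)[:2]:
        u,v=m["xy"];print(n,round(m["confidence"],2),np.round([u,v]),np.round(world(p,u,v,z),1),np.round(world(p,u,v),1))
s=sensors.state();print(s["eef_pos"],s["ft_force"],s["width"])
```

```text
bolt_mid_top 0.87 [257. 136.] [513.1   7.5  56. ] [513.1   7.5  56.1]
bolt_left_top 0.72 [124. 137.] [521.6 108.5  62. ] [521.6 108.3  62.4]
cap_left_lug 0.89 [124. 199.] [476.7 113.3  76. ] [479.2 109.9  83.3]
cap_mid_lug 0.77 [248. 198.] [469.3  17.6  76. ] [472.1  17.2  83.3]
cap_right_lug 0.97 [382. 194.] [464.2 -84.7  76. ] [467.  -81.9  82.8]
[469.23792028  14.00191607 154.30675887] [-0.34720899 -0.65754659  0.09085319] 0.5995851595070741
```

View pics/w2.png

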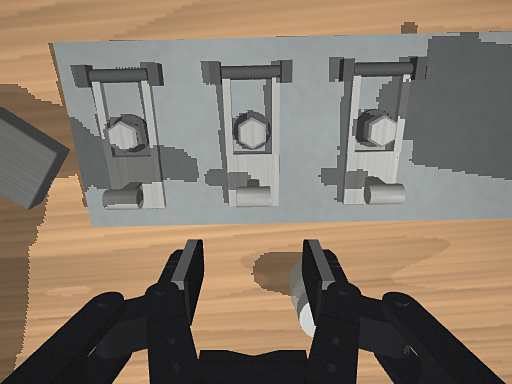

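send_rows(increments=[[0,0,0,0,0,0.15,-0.2],[0,0,0,0,0,0.25,-0.2],[0,0,0,0,0,0.32,-0.2],[0,0,0,0,0,0.36,-0.2],[0,0,0,0,0,0.387,-0.2],[0,0,0,0,0,0.387,1],[0,0,0,0,0,0.387,1],[0,0,0,0,0,0.387,1],[0,0,0,0,0,0.387,1],[0,0,0,0,0,0.387,1]], force=50)

```text
time: 11.65
eef_pos: [469.4, 13.7, 57.9]
orientation: [[0.996, -0.085, 0.0], [-0.085, -0.996, -0.0], [0.0, 0.0, -1.0]]
ft_force: [-1.1, -5.6, 1.6]
width: 0.288
gripper_force: 49.2
```

send_rows(increments=[[0,0,0,0.015,0,-0.037,1],[0,0,0,0.034,0,-0.072,1],[0,0,0,0.056,0,-0.105,1],[0,0,0,0.082,0,-0.136,1],[0,0,0,0.11,0,-0.163,1],[0,0,0,0.142,0,-0.188,1],[0,0,0,0.175,0,-0.209,1],[0,0,0,0.211,0,-0.226,1],[0,0,0,0.249,0,-0.24,1],[0,0,0,0.249,0,-0.24,1]])

```text
time: 12.9
eef_pos: [532.0, 9.5, 118.0]
orientation: [[0.996, -0.084, 0.0], [-0.084, -0.996, 0.001], [0.0, -0.001, -1.0]]
ft_force: [-5.3, 5.9, -0.6]
width: 0.289
gripper_force: 50.8
```

Run:
```python
from h import *
p=capture("scene");cv2.imwrite("pics/s2.png",cv2.resize(p["frame"][80:300,100:360],None,fx=2.5,fy=2.5))
for n in ["cap_mid_lug","cap_left_lug","cap_right_lug"]:
    for m in models.place_of(n,p)[:1]: print(n,m["confidence"],np.round(world(p,*m["xy"])))
s=sensors.state();print(s["time"],s["eef_pos"],s["ft_force"],s["width"],s["gripper_force"])
```

```text
cap_mid_lug 0.69 [544.  28. 154.]
cap_left_lug 0.84 [485. 123.  77.]
13.1 [531.65783374   9.50882404 117.90511691] [-4.30958477  6.96653162 -2.05443235] 0.28994983009945624 50.61363458633423
```

View pics/s2.png

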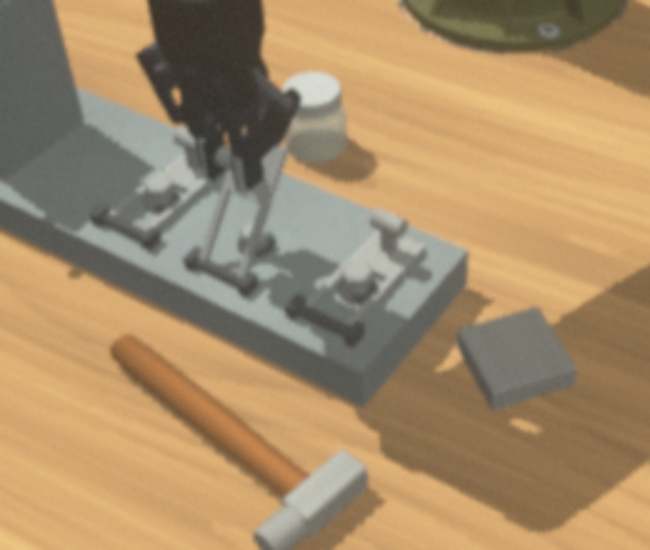

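The picture shows the middle cap standing open, with its lug held between the fingers at about (230,165). The left and right caps are shut, and the jar, block and hammer have not moved. The tool moved 62 mm forward and 60 mm up, which puts the cap at about 54 degrees.

```bash
python3 -c "
from workcell import order
print(order.close_job())"
```

```text
the job is handed in; nothing more can be done
None
```

The middle bolt was the loose one: it sank about 6 mm when tapped. Its cap is held open by the lug at about 54 degrees, the other two caps are shut, and the job is handed in (no verdict came back).

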